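# Make up the night-dive and mask-care hire kits

## Robot

A 6-joint arm with a two-finger parallel gripper is mounted at the origin on the work surface. World frame = base frame: x ahead of the robot, y to its left, z up, the work surface at z = 0. Lengths are in m, angles in rad, forces in N, time in s.
With the tool pointing down it reaches from about 0.25 to 0.725 m from the base axis. Payload 4 kg.
Tool frame: the origin (TCP) lies between the finger pads; the fingertips stand 14 mm ahead of it and the grasp point (between the pads) lies 5 mm behind it; z points along the fingers, y is the line along which they close (so a half turn about z gives the same grasp; the last joint's range is limited). The gripper opens to 85 mm and grips with 20 to 120 N. Pads are 22 mm wide; open, the fingers measure 114 mm over their backs; the gripper's body (76 mm by 85 mm) begins 54 mm behind the grasp point. The pads swing forward as they close: fully open they stand 13 mm farther back than shut.
Start: joints at [1.173, 0.241, 0.005, 1.335, 0, 1.571], TCP at [0.194, 0.461, 0.211] pointing down, gripper open.
Joint ranges: [-2.72, 2.72], [-1.05, 1.87], [-1.09, 1.28], [-1.99, 2.15], [-1.42, 1.44], [-3.14, 3.14]. Speed limits (rad/s): [2.79, 2.79, 3.14, 3.14, 3.14, 3.14].

## Interface

Orientations are given as a unit quaternion [x, y, z, w].
In Python, from rig import bot gives the robot as it stands.
- The arm moves only by the shell command python3 -m jog 'ROWS' [OPENING]. ROWS is JSON, a list of rows, each a list of 6 numbers: the shift along the tool's x, y, z in units of 25 cm (1.0 is 25 cm), then the turn, a rotation vector about the tool's x, y, z in units of 120 degrees (1.0 is 120 degrees). A call has 1 to 5 rows; each row is the pose to reach, as a shift and turn from the pose commanded when the call began, along the tool's axes at that moment; what a row does not reach only later rows make up. A row lasts 1/12 s, in which the tool goes at most 41.7 mm and 7.16 degrees, less where a joint would pass 70% of its speed; a pose out of reach is approached as far as the arm can. A call with a number of a shift or a turn outside -1 to 1 is refused whole. A call with a gripper value outside its range is refused whole. OPENING is the opening in per cent of the stroke, from 0 (shut) to 100 (fully open), set as the call begins (- or left out, the last holds). The fingers move at their own pace and stop on an object; the grip force is fixed at half the most. Time passes only in rows, so rows that repeat a pose let the fingers close. It gives the time, the measured TCP pose, the force, the opening and the grip force at its end, in the units of the state.
- bot.get_obs(): the state, without advancing time (a new reading comes with each control period).
- bot.camera(name): name is "scene" or "top"; returns a dict with "frame" (400x640x3 uint8, red, green, blue), "camera_matrix" (3x3 intrinsics, pixels), "T" (4x4, takes a point from camera to world coordinates). Camera axes: x right, y down, z forward; pixel columns grow to the right and rows downward; lengths in m; the calibration is good to about 2 mm. A picture is of the moment at which its call begins. There is no depth.
- bot.hand_in(): hands the job in; it is judged then, once.
The state is a dict: "time": time; "qpos": joint angles; "dq": joint speeds; "tau": joint torques, N m; "eef_pos": TCP position; "eef_rot": TCP orientation; "ft_force": force on the tool from outside, world axes, zero at the start; "wrist_torque": the same for the moment, N m; "gripper_width": finger opening in m; "grip_force": force on a finger pad.
Only numpy, scipy, OpenCV 4.12 (cv2) and the standard library are available. Lean on these libraries where they do the work, as an engineer would, in place of code of your own. Each camera call takes 0.05 s, during which the arm holds its last target. There are 200 camera calls.

## Task

Make up the two hire kits from the stock on the mat: in the night-dive tray (the one with the spare battery cells) lay the large torch in the full-length bay and the small torch in the shorter bay; in the mask-care tray (the one with the round cup) lay the scrub brush bristles down in the full-length bay and the snorkel keeper flat in the squarish bay, and stand the bottle of defog drops upright in the cup. Lay each thing lengthwise along its bay and in the middle of it, flat on the tray's floor. Do not shift the mask or the two shells.

Things in the scene. Friction and masses are not known exactly. Their poses are not given: they have to be found in the camera images.
- big_torch_center (a point): Large aluminium torch along its own x, 118 mm long; six-sided head (+x, 34 mm long) and tail collar (14 mm long), both 36 mm across flats, so it does not roll; round barrel between, 29 mm across, rubber toggle behind the head. Point: mid-length on the axis, 18 mm above what it lies on; the barrel is free for a grasp there. 0.2 kg.
- small_torch_center (a point): Small aluminium torch of the same pattern along its own x, 82 mm long; head (+x, 22 mm long) and tail collar (10 mm long) 28 mm across flats, barrel 22 mm across. Point: mid-length on the axis, 14 mm above what it lies on. 0.09 kg.
- brush_center (a point): Short green scrub brush, stiff pale bristles down: 112 mm long (x), 42 mm wide (y), 38 mm high; full width from 17 to 33 mm above the bristle tips, bristle block 36 mm wide. Point: its middle, 19 mm above what it lies on. 0.11 kg.
- keeper_center (a point): Yellow hard-plastic snorkel keeper, a flat figure of eight: two rings side by side, 62 mm long (x), 30 mm wide (y), 20 mm thick (z), the waist filled out to the full 30 mm width for a grasp. Point: its middle, 10 mm above what it lies on. 0.03 kg.
- bottle_center (a point): Small white bottle of defog drops, blue band, black nozzle cap, standing: body 30 mm in diameter up to 56 mm, 80 mm high in all. Point: on its axis, 40 mm above its foot; z up along it. 0.05 kg.
- night_tray: Night-dive tray, known by two spare battery cells: fixed grey tray 148 (x) x 177 (y) x 13 mm, small lip on each x end; floor 4 mm thick, walls 3 mm thick, 9 mm above the floor. Origin: centre of underside, x along the bays. Full-length bay 142 x 84 mm, centre x 0, y +43.5 mm. Shorter bay 104 x 84 mm, centre x +19, y -43.5. End pocket with the cells (top at 18 mm), centre x -53, y -43.5.
- care_tray: Mask-care tray, known by a round cup: fixed grey tray 148 (x) x 177 (y) x 13 mm, small lip on each x end; floor 4 mm thick, walls 3 mm thick, 9 mm above the floor. Origin: centre of underside, x along the bays. Full-length bay 142 x 84 mm, centre x 0, y +43.5 mm. Squarish bay 84 x 84, centre x +29, y -43.5. Cup: 47 mm inside diameter, ring 3 mm thick, as high as the walls, centre x -43.5, y -43.5.
- mask: Bystander: black dive mask with two mirrored panes, lying glass up at the far side; about 105 x 190 mm, 53 mm high. Origin: middle of its underside.
- shell_a_center (a point): Bystander: glossy cone shell, 62 mm long, 34 mm thick, at the far side; this point is its middle.
- shell_b_center (a point): Bystander: smaller glossy cone shell, 50 mm long, 28 mm thick, at the far side; this point is its middle.
Not all that is in view belongs to the job. Leave any orange or red look-alike of the part that bears small_torch_center alone. Several things look just like the part that bears keeper_center: the one meant starts farthest from the robot's base.

How it is judged:
By the outcome, as a careful person would: the job done as asked, in the order asked, and still so for the second after the job is handed in, with the robot touching nothing.
It also fails if it takes over 134 s, if anything falls off the work surface, if the arm or the gripper's body presses on something with over 40 N, if the wrist force passes 120 N, or if a joint passes its speed limit or range.

## Working session

There is one attempt and no reset: what is moved stays moved. The work goes in short steps, Python scripts to look and compute and a shell command to move; the robot and the scene stay as the last step left them, time stands still between calls to the robot, and variables do not carry over. Pictures are saved under pics/ and viewed, at most 14 in all, crops included, and the job is handed in when it is done.

```bash
ls; mkdir -p pics
python3 - <<'E'
from rig import bot
import cv2
for n in("scene","top"):
    c=bot.camera(n); cv2.imwrite(f"pics/{n}0.png",c["frame"][:,:,::-1]); print(n,c["camera_matrix"].tolist(),c["T"].round(4).tolist())
print(bot.get_obs())
E
```

```text
pics
scene [[472.70094955494903, 0.0, 315.77960422894927], [0.0, 472.70094955494903, 204.57113958743858], [0.0, 0.0, 1.0]] [[-0.8564, 0.4185, -0.3023, 1.0224], [0.5163, 0.696, -0.4991, 0.824], [0.0016, -0.5835, -0.8121, 1.2553], [0.0, 0.0, 0.0, 1.0]]
top [[389.0565813634477, 0.0, 324.0388484476445], [0.0, 389.0565813634477, 196.00866141394823], [0.0, 0.0, 1.0]] [[0.0206, -0.98, 0.1981, 0.3744], [-0.9998, -0.02, 0.0047, 0.0802], [-0.0007, -0.1981, -0.9802, 1.0805], [0.0, 0.0, 0.0, 1.0]]
{'time': 0.1, 'qpos': array([ 1.17298538e+00,  2.41378004e-01,  3.82469950e-03,  1.33515240e+00,
       -1.04779855e-05,  1.57079910e+00]), 'dq': array([ 0.00145623, -0.00032082,  0.00242888, -0.0008617 , -0.00185878,
       -0.00158764]), 'tau': array([ 3.29331197e-04, -3.73137152e+01,  2.53010684e+01,  1.08595143e-02,
        6.23206745e-06, -7.28358600e-06]), 'eef_pos': array([0.19347034, 0.46039895, 0.21016875]), 'eef_rot': array([ 1.97597767e-01,  9.80282720e-01, -9.36898863e-04, -1.83505728e-04]), 'ft_force': array([0.22870618, 0.54377326, 0.17977255]), 'wrist_torque': array([-0.01251909, -0.04852806, -0.06517075]), 'grip_force': 0.0, 'gripper_width': 0.08510033241861875}
```

View pics/top0.png

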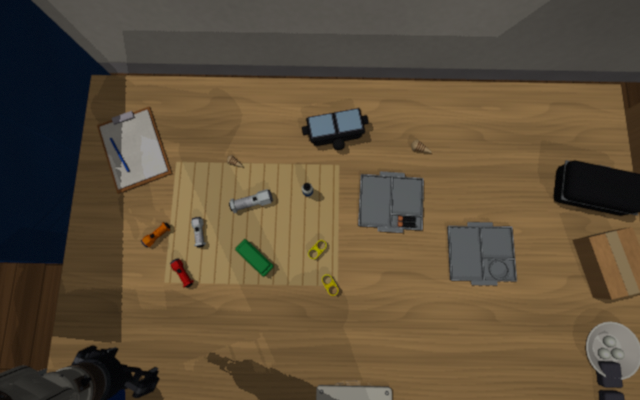

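View pics/scene0.png

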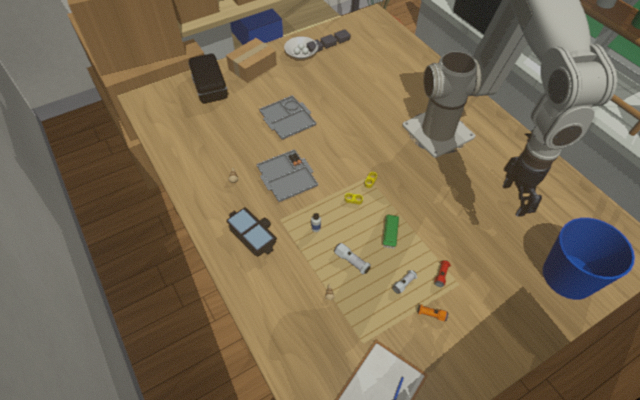

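The top view shows these candidates.
- **Torches:** the big one is at (251,201). The small silver one is at (198,232), with orange (156,234) and red (181,272) look-alikes.
- **Brush and bottle:** brush at (254,257), bottle at (307,189).
- **Keepers:** (318,250) and (331,285). The first is farther from the base.
- **Trays:** the night tray with the cells is at (392,203), and the care tray with the cup is at (482,254).

I'm checking these in a close crop.

Run:
```python
import cv2
a=cv2.imread("pics/top0.png")
cv2.imwrite("pics/c1.png",cv2.resize(a[150:300,140:340],None,fx=4,fy=4,interpolation=cv2.INTER_CUBIC))
cv2.imwrite("pics/c2.png",cv2.resize(a[165:295,350:525],None,fx=4,fy=4,interpolation=cv2.INTER_CUBIC))
```

```text
(no output)
```

View pics/c1.png

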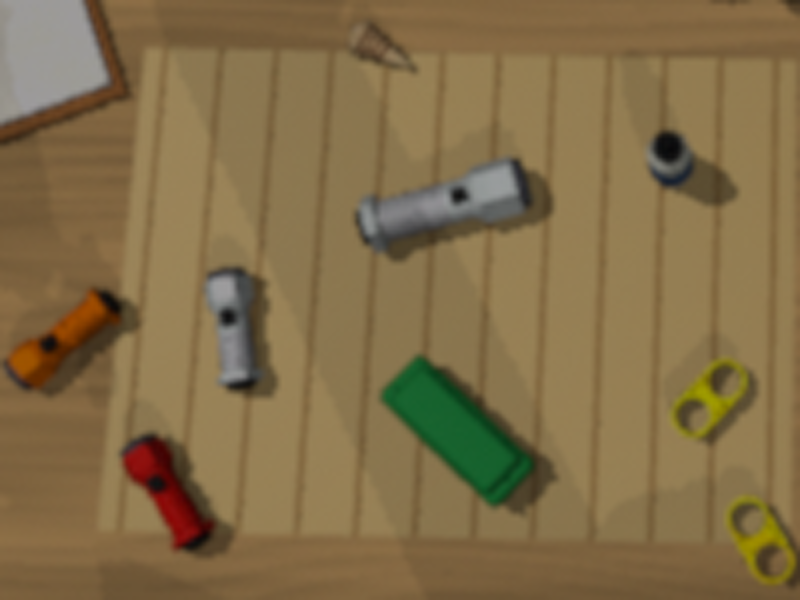

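View pics/c2.png

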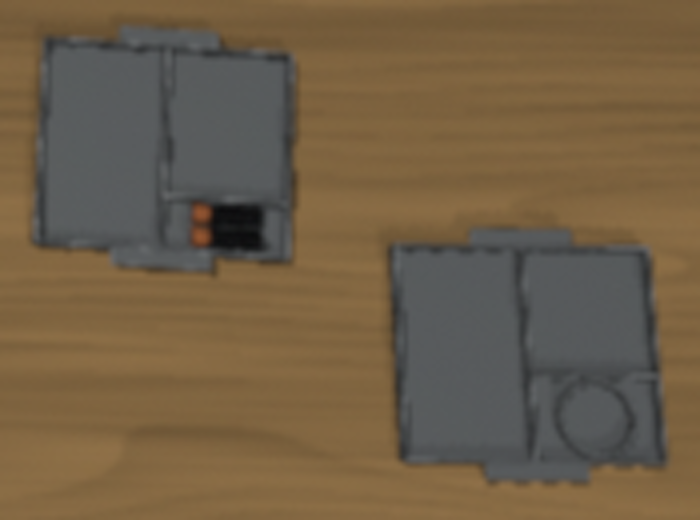

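The large torch is head right at crop (520,185) and the small silver torch is head up at (228,280). The brush is at (458,430), the far keeper at (710,400) and the bottle at (668,160). The night tray (cells) is left of the care tray (cup), and both have +x up. I'll fit the outlines in both cameras.

```bash
cat > fit.py <<'E'
import numpy as np, cv2
from scipy.optimize import minimize
S=4
def ring(r,ax,lo,hi,n=24,ph=0,c=(0,0,0)):
    t=np.arange(n)*2*np.pi/n+ph; o=[]
    for h in(lo,hi):
        a,b=r*np.cos(t),r*np.sin(t); k=np.full(n,h)
        o.append(np.c_[k,a,b] if ax=='x' else np.c_[a,b,k])
    return np.vstack(o)+np.array(c)
def box(l,w,z0,z1): return np.array([[a*l/2,b*w/2,z] for a in(-1,1) for b in(-1,1) for z in(z0,z1)])
def torch(L,h,t,f):
    r=f/np.sqrt(3); return np.vstack([ring(r,'x',L/2-h,L/2,6,0,(0,0,f/2)),ring(r,'x',-L/2,-L/2+t,6,0,(0,0,f/2))])
M=dict(big=torch(.118,.034,.014,.036),small=torch(.082,.022,.010,.028),
 brush=np.vstack([box(.112,.042,.017,.033),box(.106,.036,0,.038)]),
 keeper=np.vstack([ring(.015,'z',0,.02,c=(s*.016,0,0)) for s in(-1,1)]),
 bottle=np.vstack([ring(.015,'z',0,.056),ring(.007,'z',.056,.08)]),
 tray=box(.148,.177,0,.013))
def proj(P,c):
    T=c["T"]; q=(P-T[:3,3])@T[:3,:3]@c["camera_matrix"].T; return q[:,:2]/q[:,2:]
def unproj(uv,z,c):
    T=c["T"]; d=T[:3,:3]@np.linalg.solve(c["camera_matrix"],[*uv,1]); return T[:3,3]+d*(z-T[2,3])/d[2]
def mask(f,kind,p,R):
    b=cv2.GaussianBlur(cv2.resize(f,None,fx=S,fy=S,interpolation=cv2.INTER_CUBIC),(0,0),2); h=cv2.cvtColor(b,cv2.COLOR_RGB2HSV).astype(int); H,s,v=h[...,0],h[...,1],h[...,2]
    if kind=='keeper': m=(s>190)&(v>90)&(H>23)&(H<35)
    elif kind=='brush': m=(H>45)&(H<85)&(s>100)
    else: m=(s<65)|((H>80)&(H<140))
    z=np.zeros(m.shape,np.uint8); cv2.circle(z,tuple(int(S*x) for x in p),int(S*R),1,-1)
    m=cv2.morphologyEx((m*z).astype(np.uint8),cv2.MORPH_OPEN,np.ones((5,5)))
    if kind=='tray': m=cv2.morphologyEx(m,cv2.MORPH_OPEN,np.ones((75,75)))if 0 else m
    n,l,st,_=cv2.connectedComponentsWithStats(m)
    keep=[i for i in range(1,n) if st[i,4]>60]
    pts=np.argwhere(np.isin(l,keep))[:,::-1].astype(np.int32)
    o=np.zeros_like(m); cv2.fillConvexPoly(o,cv2.convexHull(pts),1); return o
def model(kind,x,c,z=0):
    q=M[kind]; cs,sn=np.cos(x[2]),np.sin(x[2])
    P=np.c_[x[0]+cs*q[:,0]-sn*q[:,1],x[1]+sn*q[:,0]+cs*q[:,1],z+q[:,2]]
    return cv2.convexHull(((proj(P,c)+.5)*S-.5).astype(np.float32))
def fit(kind,cams,masks,x0,z=0):
    def cost(x):
        t=0
        for c,m in zip(cams,masks):
            o=np.zeros_like(m); cv2.fillConvexPoly(o,(model(kind,x,c,z)*16).round().astype(np.int32),1,shift=4)
            t+=(o!=m).sum()/m.sum()
        return t
    sx=np.vstack([x0,x0+[.01,0,0],x0+[0,.01,0],x0+[0,0,.15]])
    r=minimize(cost,x0,method='Nelder-Mead',options=dict(initial_simplex=sx,xatol=1e-4,fatol=1e-4))
    return r.x,r.fun
E
python3 - <<'E'
from rig import bot
from fit import *
C={n:bot.camera(n) for n in("top","scene")}
L=[("big",(251,201),26,-1.75*1+.3+0),("small",(198,232),20,0.05),("brush",(254,257),27,-2.4),("keeper",(318,250),14,-.85),("bottle",(307,189),11,0),("tray",(392,203),47,0),("tray",(482,254),47,0)]
L[0]=("big",(251,201),26,-1.37)
for k,p,R,yaw in L:
    x0=np.array([*unproj(p,.015,C["top"])[:2],yaw]); ms=[]
    ps=proj(np.array([[x0[0],x0[1],.015]]),C["scene"])[0]
    ms=[mask(C["top"]["frame"],k,p,R),mask(C["scene"]["frame"],k,ps,R*1.05)]
    cs=[C["top"],C["scene"]]
    for nm,cc,mm in(("top",cs[:1],ms[:1]),("sc",cs[1:],ms[1:]),("both",cs,ms)):
        x,f=fit(k,cc,mm,x0); print(k,nm,x.round(4),round(f,3))
    for c,m in zip(cs,ms):
        n="top" if c is cs[0] else "scene"; fr=C[n].setdefault("dbg",cv2.resize(c["frame"],None,fx=S,fy=S)[:,:,::-1].copy())
        cv2.drawContours(fr,cv2.findContours(m,0,2)[0],-1,(255,0,255),1)
        cv2.polylines(fr,[model(k,x,c).round().astype(int)],1,(0,255,255),1)
a=C["top"]["dbg"][580:1200,580:2120]; b=C["scene"]["dbg"][360:1300,980:1860]
cv2.imwrite("pics/d1.png",np.vstack([cv2.resize(a,(800,322))])); cv2.imwrite("pics/d2.png",cv2.resize(b,(562,600)))
E
```

```text
big top [ 0.572   0.2884 -1.2793] 0.07
big sc [ 0.5715  0.2854 -1.2809] 0.116
big both [ 0.572   0.2866 -1.2772] 0.202
small top [0.4838 0.4294 0.2097] 0.124
small sc [0.4797 0.4284 0.2062] 0.1
small both [0.4813 0.4286 0.2179] 0.23
brush top [ 0.4172  0.2701 -2.3083] 0.106
brush sc [ 0.4191  0.2737 -2.3347] 0.333
brush both [ 0.4163  0.2692 -2.3251] 0.442
keeper top [ 0.4417  0.1014 -0.7412] 1.235
keeper sc [ 0.4402  0.0989 -1.0114] 0.479
keeper both [ 0.4418  0.101  -0.7966] 1.74
bottle top [0.6021 0.1318 0.0409] 0.215
bottle sc [0.6029 0.1311 0.173 ] 0.276
bottle both [0.6032 0.1321 0.3028] 0.5
tray top [ 0.5787 -0.1019 -0.0455] 0.081
tray sc [ 0.5752 -0.1076 -0.0553] 0.465
tray both [ 0.5784 -0.1026 -0.048 ] 0.566
tray top [ 0.4418 -0.3478  0.0205] 0.096
tray sc [ 0.4987 -0.2579 -0.3525] 0.46
tray both [ 0.4408 -0.3476  0.016 ] 0.595
```

View pics/d1.png

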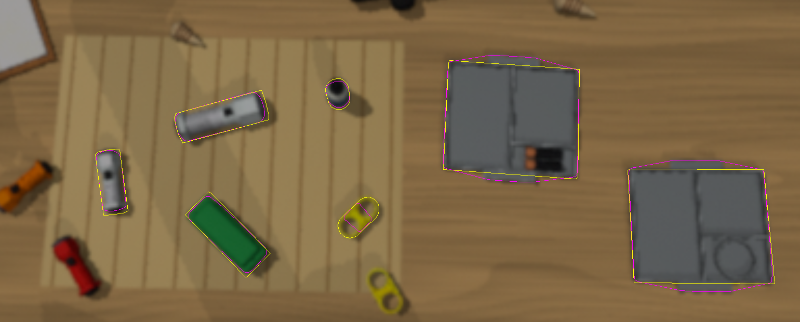

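View pics/d2.png

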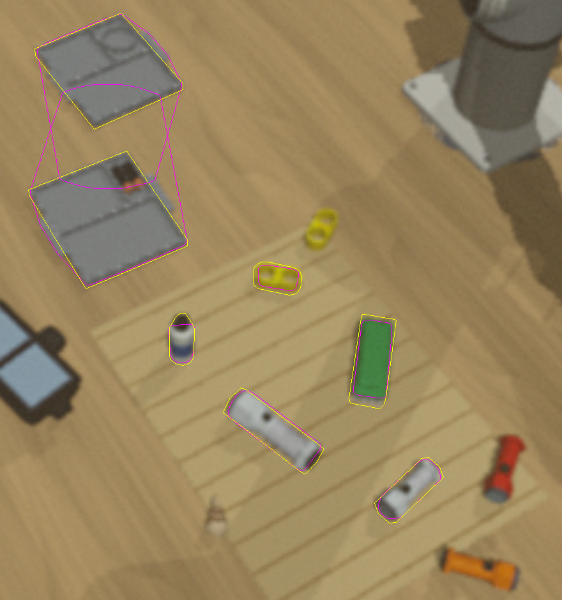

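All seven fits agree with both pictures (yellow on magenta). Only the scene-view tray masks merged, so I'll use the top view for the trays. Next is a planner that turns targets into jog units.

```bash
cat > plan.py <<'E'
# plan.py x,y,z,phi_deg ... : prints, per call, the row (jog units) for a tool pointing down with closing line at phi
import sys, numpy as np
from scipy.spatial.transform import Rotation as R
from rig import bot
o=bot.get_obs(); p=o["eef_pos"]; r=R.from_quat(o["eef_rot"])
y=r.as_matrix()[:,1]; print("at",p.round(4),"phi",np.degrees(np.arctan2(y[1],y[0])).round(1),"w",round(o["gripper_width"],4))
def down(f):
    f=np.radians(f); c,s=np.cos(f),np.sin(f); return R.from_matrix(np.array([[-s,c,0],[c,s,0],[0,0,-1]]))
for a in sys.argv[1:]:
    x=[float(v) for v in a.split(",")]; tp=np.array(x[:3]); tr=down(x[3])
    rv=(r.inv()*tr).as_rotvec(); n=int(np.ceil(max(np.linalg.norm(tp-p)/.19,np.degrees(np.linalg.norm(rv))/34,1)))
    for i in range(n):
        q=p+(tp-p)/(n-i); w=r*R.from_rotvec((r.inv()*tr).as_rotvec()/(n-i))
        print(a,"|",np.r_[r.inv().apply(q-p)/.25,(r.inv()*w).as_rotvec()/np.radians(120)].round(3).tolist())
        p,r=q,w
E
python3 plan.py .572,.287,.12,16.8 .572,.287,.017,16.8
```

```text
at [0.1935 0.4606 0.2105] phi 67.2 w 0.0854
.572,.287,.12,16.8 | [-0.555, -0.018, 0.121, -0.0, 0.0, 0.14]
.572,.287,.12,16.8 | [-0.536, 0.143, 0.121, -0.0, 0.0, 0.14]
.572,.287,.12,16.8 | [-0.472, 0.292, 0.121, -0.0, 0.0, 0.14]
.572,.287,.017,16.8 | [-0.0, -0.0, 0.412, 0.0, -0.0, 0.0]
```

```bash
python3 -m jog '[[-0.555,-0.018,0.121,0,0,0.14],[-0.555,-0.018,0.121,0,0,0.14],[-0.555,-0.018,0.121,0,0,0.14],[-0.555,-0.018,0.121,0,0,0.14],[-0.555,-0.018,0.121,0,0,0.14]]' 100
python3 -m jog '[[-0.536,0.143,0.121,0,0,0.14],[-0.536,0.143,0.121,0,0,0.14],[-0.536,0.143,0.121,0,0,0.14],[-0.536,0.143,0.121,0,0,0.14],[-0.536,0.143,0.121,0,0,0.14]]'
python3 -m jog '[[-0.472,0.292,0.121,0,0,0.14],[-0.472,0.292,0.121,0,0,0.14],[-0.472,0.292,0.121,0,0,0.14],[-0.472,0.292,0.121,0,0,0.14],[-0.472,0.292,0.121,0,0,0.14]]'
python3 -m jog '[[0,0,0,0,0,0],[0,0,0,0,0,0],[0,0,0,0,0,0]]'
python3 plan.py .572,.287,.12,16.8 .572,.287,.017,16.8
```

```text
time: 0.62
eef_pos: [0.3225, 0.4007, 0.1792]
eef_rot: [0.341, 0.94, -0.001, 0.0]
ft_force: [-0.4, -0.0, -0.4]
gripper_width: 0.0851
grip_force: 0.0
time: 1.03
eef_pos: [0.448, 0.3435, 0.149]
eef_rot: [0.474, 0.88, -0.001, -0.0]
ft_force: [-0.1, 0.5, -0.2]
gripper_width: 0.0856
grip_force: 0.0
time: 1.45
eef_pos: [0.5737, 0.2862, 0.1187]
eef_rot: [0.597, 0.802, -0.001, -0.0]
ft_force: [-0.8, 0.1, 0.0]
gripper_width: 0.0859
grip_force: 0.0
time: 1.7
eef_pos: [0.5706, 0.2889, 0.121]
eef_rot: [0.595, 0.804, 0.0, -0.0]
ft_force: [0.0, -0.1, 0.1]
gripper_width: 0.0854
grip_force: 0.0
at [0.5706 0.2889 0.121 ] phi 17.0 w 0.0854
.572,.287,.12,16.8 | [-0.009, 0.003, 0.004, 0.0, -0.0, 0.001]
.572,.287,.017,16.8 | [-0.0, 0.0, 0.412, -0.0, -0.0, -0.0]
```

```bash
python3 -m jog '[[-0.009,0.003,0.15,0,0,0.001],[-0.009,0.003,0.3,0,0,0.001],[-0.009,0.003,0.4,0,0,0.001],[-0.009,0.003,0.416,0,0,0.001],[-0.009,0.003,0.416,0,0,0.001]]' | grep -E 'pos|force'
python3 -m jog '[[0,0,0,0,0,0],[0,0,0,0,0,0],[0,0,0,0,0,0],[0,0,0,0,0,0],[0,0,0,0,0,0]]' 0| grep -E 'pos|force|wid'
python3 -m jog '[[0,0,0,0,0,0],[0,0,0,0,0,0],[0,0,0,0,0,0],[0,0,0,0,0,0],[0,0,0,0,0,0]]' | grep -E 'pos|force|wid'
python3 -m jog '[[0,0,-0.1,0,0,0],[0,0,-0.2,0,0,0],[0,0,-0.3,0,0,0],[0,0,-0.4,0,0,0],[0,0,-0.48,0,0,0]]' | grep -E 'pos|force|wid'
python3 - <<'E'
from rig import bot
import cv2
f=[bot.camera("top")["frame"][150:300,170:320,::-1],bot.camera("scene")["frame"][150:350,250:450,::-1]]
cv2.imwrite("pics/e1.png",cv2.hconcat([cv2.resize(a,(400,400)) for a in f]))
E
python3 plan.py .572,.287,.14,16.8 .58,-.059,.14,87.3 .58,-.059,.025,87.3
```

```text
eef_pos: [0.5708, 0.2856, 0.0149]
ft_force: [0.3, 0.3, -0.8]
grip_force: 0.0
eef_pos: [0.5742, 0.2858, 0.0177]
ft_force: [-0.5, 0.2, 0.3]
gripper_width: 0.0255
grip_force: 0.0
eef_pos: [0.5733, 0.2853, 0.0161]
ft_force: [0.1, 0.3, 0.2]
gripper_width: -0.0001
grip_force: 0.0
eef_pos: [0.5738, 0.2856, 0.1384]
ft_force: [0.4, 0.4, 0.0]
gripper_width: -0.0001
grip_force: 0.0
at [0.576  0.2867 0.1411] phi 16.7 w 0.0001
.572,.287,.14,16.8 | [0.006, -0.015, 0.004, 0.004, -0.001, -0.001]
.58,-.059,.14,87.3 | [-0.445, -0.123, 0.0, -0.0, -0.0, -0.196]
.58,-.059,.14,87.3 | [-0.359, -0.29, 0.0, -0.0, -0.0, -0.196]
.58,-.059,.14,87.3 | [-0.213, -0.409, 0.0, -0.0, -0.0, -0.196]
.58,-.059,.025,87.3 | [0.0, -0.0, 0.46, 0.0, 0.0, 0.0]
```

View pics/e1.png

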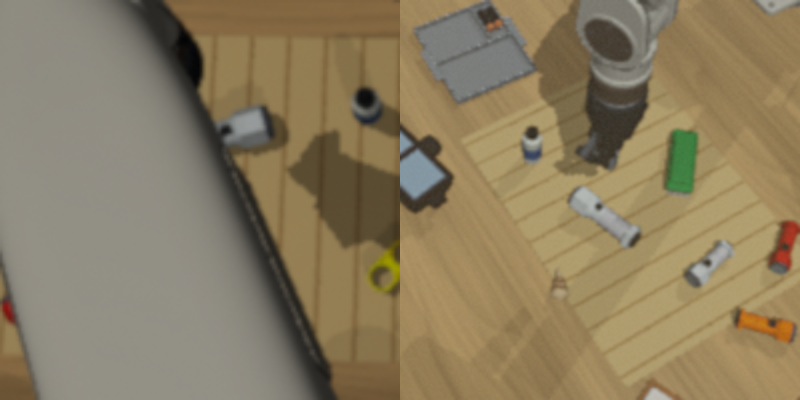

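The grasp missed: the fingers shut on nothing and the torch lies as before. I'll compare the reported TCP against the pictures.

Run:
```python
from rig import bot
from fit import *
o=bot.get_obs(); p=o["eef_pos"]; c=bot.camera("scene"); t=bot.camera("top")
print(p, o["qpos"].round(3), proj(np.array([p,p-[0,0,.014]]),c).round(1))
m=mask(c["frame"],"big",proj(np.array([[.572,.287,.015]]),c)[0],27)
print(fit("big",[c],[m],np.array([.572,.287,-1.28])))
f=c["frame"].copy()
for q in proj(np.array([p,p-[0,0,.014]]),c): cv2.circle(f,tuple(int(v) for v in q.round()),1,(255,0,0),-1)
cv2.imwrite("pics/e2.png",cv2.resize(f[150:300,290:420,::-1],(520,600),interpolation=cv2.INTER_CUBIC))
```

```text
[0.57601121 0.28667275 0.14106755] [ 0.462  0.554  0.292  1.299 -0.     1.741] [[353.  236.9]
 [352.7 239.5]]
(array([ 0.54614085,  0.27862059, -1.85233178]), np.float64(0.39003170390031705))
```

View pics/e2.png

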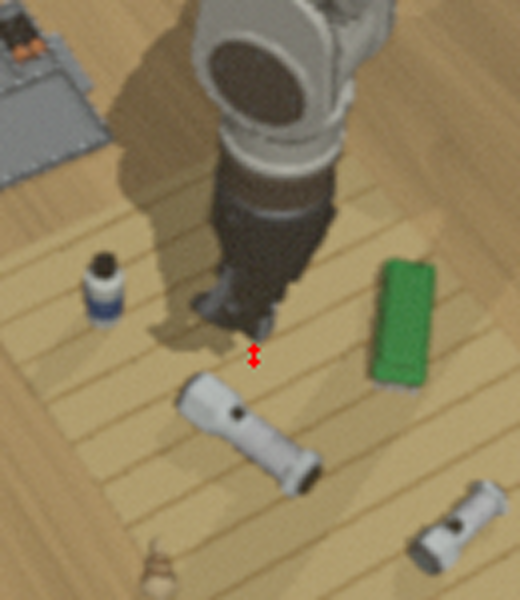

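The fingertips appear about 10 px above the projected TCP. I'll check the tool frame against the first two pictures, where the open gripper is in plain view.

Run:
```python
from rig import bot
from fit import *
p=np.array([.1935,.4605,.2105]); y=np.array([.387,.922,0]); x=np.array([-.922,.387,0])
o=[]
for n,(u,v) in(("scene",(480,120)),("top",(70,320))):
    c=bot.camera(n); f=cv2.imread(f"pics/{n}0.png")[v:v+80 if n=="top" else v+110,u:u+110]
    k=4 if n=="scene" else 4; f=cv2.resize(f,None,fx=k,fy=k,interpolation=cv2.INTER_CUBIC)
    for P,col in((p,(0,0,255)),(p-[0,0,.014],(0,255,255)),(p+y*.0425,(0,255,0)),(p-y*.0425,(0,255,0)),(p+x*.02,(255,0,0))):
        q=((proj(P[None],c)[0]-[u,v]+.5)*k).astype(int); cv2.circle(f,tuple(int(a) for a in q),4,col,-1)
    o.append(cv2.copyMakeBorder(f,0,440-f.shape[0],0,0,cv2.BORDER_CONSTANT)); 
cv2.imwrite("pics/e3.png",cv2.resize(cv2.hconcat(o),(800,400)))
```

```text
(no output)
```

View pics/e3.png

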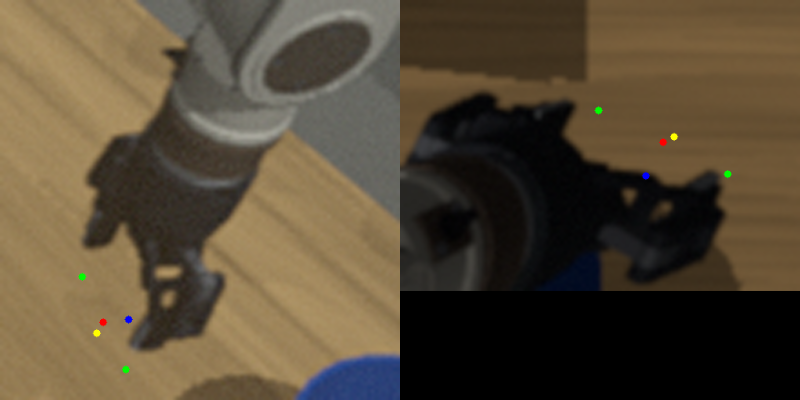

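The real fingers sit roughly 25–30 mm higher than the tool frame says. I'll check that by touching the bare mat gently with the fingers shut, at (0.50, 0.17).

```bash
python3 plan.py .50,.17,.12,16.8 .50,.17,.03,16.8
```

```text
at [0.5725 0.2849 0.1346] phi 16.7 w -0.0
.50,.17,.12,16.8 | [-0.357, -0.41, 0.06, -0.001, 0.0, -0.001]
.50,.17,.03,16.8 | [0.0, -0.0, 0.36, 0.0, 0.0, 0.0]
```

```bash
sed -i 's/^for a in sys.argv\[1:\]:/s=[float(v) for v in sys.argv[1].split(",")]; p=np.array(s[:3]); r=down(s[3])  # first argument: pose last commanded\nfor a in sys.argv[2:]:/' plan.py
python3 -m jog '[[-0.36,-0.4,0.06,0,0,0],[-0.36,-0.4,0.06,0,0,0],[-0.36,-0.4,0.06,0,0,0],[-0.36,-0.4,0.06,0,0,0],[-0.36,-0.4,0.06,0,0,0]]' 0|grep pos
python3 -m jog '[[0,0,0.15,0,0,0],[0,0,0.3,0,0,0],[0,0,0.4,0,0,0],[0,0,0.4,0,0,0],[0,0,0.4,0,0,0]]' |grep -E 'pos|ft'
python3 -m jog '[[0,0,0.01,0,0,0],[0,0,0.02,0,0,0],[0,0,0.03,0,0,0],[0,0,0.04,0,0,0],[0,0,0.04,0,0,0]]' |grep -E 'pos|ft'
python3 plan.py .574,.2855,.1365,16.7 .574,.2855,.1365,16.7
```

```text
eef_pos: [0.4996, 0.1673, 0.1191]
eef_pos: [0.5024, 0.1708, 0.0197]
ft_force: [0.2, -0.1, 0.6]
eef_pos: [0.5037, 0.1706, 0.0116]
ft_force: [-0.5, 0.6, 0.4]
at [0.5037 0.1706 0.0116] phi 16.7 w 0.0002
.574,.2855,.1365,16.7 | [0.0, 0.0, 0.0, 0.0, 0.0, 0.0]
```

```bash
python3 -m jog '[[0,0,0.01,0,0,0],[0,0,0.02,0,0,0],[0,0,0.02,0,0,0]]' |grep -E 'pos|ft'
python3 -m jog '[[0,0,0.01,0,0,0],[0,0,0.01,0,0,0]]' |grep -E 'ft'
python3 -m jog '[[0,0,0.01,0,0,0],[0,0,0.01,0,0,0]]' |grep -E 'pos|ft'
python3 - <<'E'
from rig import bot
from fit import *
c=bot.camera("scene"); q=proj(np.array([[.504,.1706,-.0125+0.0]]),c)[0]; print(q)
f=cv2.resize(c["frame"][150:260,290:400,::-1],None,fx=5,fy=5,interpolation=cv2.INTER_CUBIC)
for z,col in((-.0125,(0,255,255)),(.0175,(0,0,255))):
  q=(proj(np.array([[.504,.1706,z]]),c)[0]-[290,150]+.5)*5; cv2.circle(f,tuple(int(v) for v in q),3,col,-1)
cv2.imwrite("pics/e4.png",f)
E
```

```text
eef_pos: [0.5031, 0.1703, 0.0059]
ft_force: [0.0, -0.3, -0.3]
ft_force: [0.4, 0.2, 0.3]
eef_pos: [0.5032, 0.1704, 0.0008]
ft_force: [-0.5, -0.3, -0.4]
[348.47940602 225.84660443]
```

View pics/e4.png

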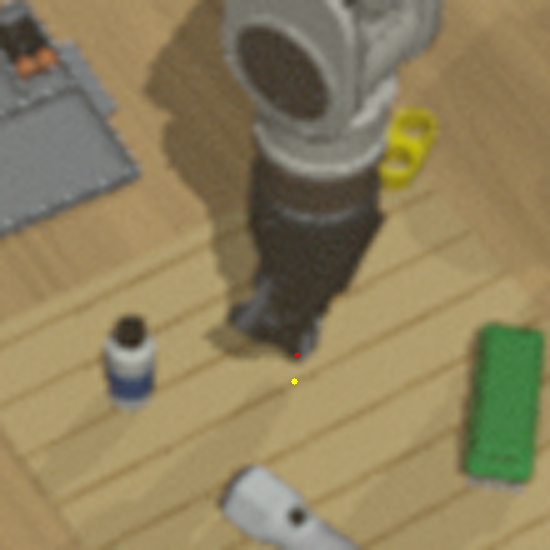

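```bash
python3 -m jog '[[0,0,0.01,0,0,0],[0,0,0.02,0,0,0],[0,0,0.02,0,0,0]]' |grep -E 'pos|ft'
python3 -m jog '[[0,0,0.01,0,0,0],[0,0,0.01,0,0,0]]' |grep -E 'ft'
python3 -m jog '[[0,0,0.01,0,0,0],[0,0,0.01,0,0,0]]' |grep -E 'pos|ft'
```

```text
eef_pos: [0.5031, 0.1703, -0.0043]
ft_force: [0.4, -0.4, -0.1]
ft_force: [0.1, 0.3, 0.0]
eef_pos: [0.5032, 0.1704, -0.0092]
ft_force: [0.0, 0.4, -0.7]
```

```bash
python3 -m jog '[[0,0,0.01,0,0,0],[0,0,0.01,0,0,0]]' |grep -E 'ft'
python3 -m jog '[[0,0,0.01,0,0,0],[0,0,0.01,0,0,0]]' |grep -E 'pos|ft'
```

```text
ft_force: [-1.2, 0.3, -0.0]
eef_pos: [0.5032, 0.1704, -0.0141]
ft_force: [-0.4, -1.3, -1.3]
```

```bash
python3 -m jog '[[0,0,0.008,0,0,0],[0,0,0.008,0,0,0]]' |grep -E 'pos|ft'
```

```text
eef_pos: [0.5032, 0.1704, -0.0161]
ft_force: [0.8, -0.1, 0.3]
```

```bash
python3 -m jog '[[0,0,0.008,0,0,0],[0,0,0.008,0,0,0]]' |grep -E 'pos|ft'
```

```text
eef_pos: [0.5033, 0.1704, -0.018]
ft_force: [-1.5, -0.6, 0.4]
```

```bash
python3 -m jog '[[0,0,0.008,0,0,0],[0,0,0.008,0,0,0]]' |grep -E 'pos|ft'
```

```text
eef_pos: [0.5033, 0.1704, -0.0201]
ft_force: [0.6, -0.5, 0.4]
```

```bash
python3 -m jog '[[0,0,0.008,0,0,0],[0,0,0.008,0,0,0]]' |grep -E 'pos|ft'
```

```text
eef_pos: [0.5034, 0.1705, -0.0203]
ft_force: [-3.8, -2.1, 11.5]
```

```bash
python3 -m jog '[[0,0,0.008,0,0,0],[0,0,0.008,0,0,0]]' |grep -E 'pos|ft'
```

```text
eef_pos: [0.5035, 0.1705, -0.0203]
ft_force: [-8.5, -3.5, 24.6]
```

```bash
python3 -m jog '[[0,0,0.008,0,0,0],[0,0,0.008,0,0,0]]' |grep -E 'pos|ft'
```

```text
eef_pos: [0.5036, 0.1705, -0.0204]
ft_force: [-12.8, -4.7, 39.1]
```

Contact came at reported z = -0.020, so the fingertips are really about 34 mm higher than reported. A picture in contact will show any sideways offset.

```bash
python3 - <<'E'
from rig import bot
from fit import *
c=bot.camera("scene"); t=bot.camera("top"); o=[]
for c,(u,v) in((c,(310,175)),(t,(260,180))):
  f=cv2.resize(c["frame"][v:v+60,u:u+60,::-1],(400,400),interpolation=cv2.INTER_CUBIC); k=400/60
  y=np.array([.958,.287,0]); x=np.array([-.287,.958,0]); p=np.array([.5036,.1705,0])
  for P,col in((p,(0,0,255)),(p+.0145*y,(0,255,0)),(p-.0145*y,(0,255,0)),(p+.011*x,(255,0,0)),(p-.011*x,(255,0,0))):
    q=(proj(P[None],c)[0]-[u,v]+.5)*k; cv2.circle(f,tuple(int(a) for a in q),3,col,-1)
  o.append(f)
cv2.imwrite("pics/e5.png",cv2.hconcat(o))
E
python3 -m jog '[[0,0,-0.04,0,0,0],[0,0,-0.08,0,0,0],[0,0,-0.08,0,0,0]]' |grep -E 'pos|ft'
```

```text
eef_pos: [0.5053, 0.1711, -0.0036]
ft_force: [-0.4, -0.0, -0.3]
```

View pics/e5.png

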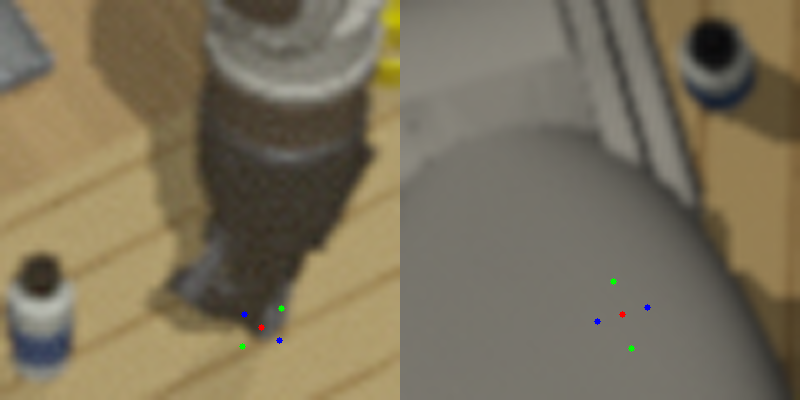

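The tool is where stated sideways to within 1–2 cm, mainly along its own x, but its z reads about 34 mm low. I'll retry the torch with z corrected, watching the force.

```bash
python3 plan.py .504,.1706,-.0055,16.7 .504,.1706,.08,16.7 .572,.287,.08,16.8 .572,.287,.015,16.8
```

```text
at [ 0.5053  0.1711 -0.0036] phi 16.7 w 0.0004
.504,.1706,.08,16.7 | [0.0, 0.0, -0.342, 0.0, 0.0, 0.0]
.572,.287,.08,16.8 | [0.368, 0.394, 0.0, 0.0, 0.0, -0.001]
.572,.287,.015,16.8 | [0.0, 0.0, 0.26, 0.0, 0.0, 0.0]
```

```bash
Z='[[0,0,0,0,0,0],[0,0,0,0,0,0],[0,0,0,0,0,0],[0,0,0,0,0,0],[0,0,0,0,0,0]]'
python3 -m jog '[[0,0,-0.342,0,0,0],[0,0,-0.342,0,0,0],[0,0,-0.342,0,0,0],[0,0,-0.342,0,0,0]]' 100 |grep pos
python3 -m jog '[[0.368,0.394,0,0,0,0],[0.368,0.394,0,0,0,0],[0.368,0.394,0,0,0,0],[0.368,0.394,0,0,0,0],[0.368,0.394,0,0,0,0]]' |grep pos
python3 -m jog '[[0,0,0.1,0,0,0],[0,0,0.2,0,0,0],[0,0,0.26,0,0,0],[0,0,0.26,0,0,0]]' |grep -E 'pos|ft'
python3 -m jog '[[0,0,0.03,0,0,0],[0,0,0.06,0,0,0],[0,0,0.06,0,0,0]]' |grep -E 'pos|ft'
python3 -m jog '[[0,0,0.03,0,0,0],[0,0,0.06,0,0,0],[0,0,0.06,0,0,0]]' |grep -E 'pos|ft'
python3 -m jog '[[0,0,0,0,0,0],[0,0,0,0,0,0],[0,0,0,0,0,0],[0,0,0,0,0,0],[0,0,0,0,0,0]]' 0|grep -E 'pos|force|wid'
python3 -m jog '[[0,0,0,0,0,0],[0,0,0,0,0,0],[0,0,0,0,0,0],[0,0,0,0,0,0],[0,0,0,0,0,0]]' |grep -E 'pos|force|wid'
```

```text
eef_pos: [0.5063, 0.1714, 0.0824]
eef_pos: [0.5715, 0.2895, 0.0764]
eef_pos: [0.5665, 0.2837, 0.0086]
ft_force: [-0.8, -1.2, 0.2]
eef_pos: [0.5708, 0.2863, -0.0012]
ft_force: [-0.8, 0.2, -0.3]
eef_pos: [0.5706, 0.2864, -0.0166]
ft_force: [0.3, 0.2, -0.7]
eef_pos: [0.5719, 0.2871, -0.0145]
ft_force: [1.3, 0.4, 0.8]
gripper_width: 0.0266
grip_force: 59.1
eef_pos: [0.572, 0.2872, -0.0146]
ft_force: [-0.2, -0.9, 5.1]
gripper_width: 0.0274
grip_force: 59.6
```

Gripped (59 N). Now I'll carry the torch to the full-length bay.

```bash
python3 plan.py .572,.287,-.015,16.8 .572,.287,.10,16.8 .58,-.059,.10,87.3 .58,-.059,.0,87.3
```

```text
at [ 0.572   0.2872 -0.0146] phi 16.7 w 0.0274
.572,.287,.10,16.8 | [0.0, 0.0, -0.46, 0.0, 0.0, 0.0]
.58,-.059,.10,87.3 | [-0.445, -0.123, 0.0, 0.0, 0.0, -0.196]
.58,-.059,.10,87.3 | [-0.359, -0.29, 0.0, 0.0, 0.0, -0.196]
.58,-.059,.10,87.3 | [-0.213, -0.409, 0.0, 0.0, 0.0, -0.196]
.58,-.059,.0,87.3 | [0.0, 0.0, 0.4, 0.0, 0.0, 0.0]
```

```bash
python3 -m jog '[[0,0,-0.1,0,0,0],[0,0,-0.2,0,0,0],[0,0,-0.3,0,0,0],[0,0,-0.4,0,0,0],[0,0,-0.46,0,0,0]]' |grep -E 'pos|grip'
python3 -m jog '[[-0.445,-0.123,0,0,0,-0.196],[-0.445,-0.123,0,0,0,-0.196],[-0.445,-0.123,0,0,0,-0.196],[-0.445,-0.123,0,0,0,-0.196],[-0.445,-0.123,0,0,0,-0.196]]' |grep -E 'pos'
python3 -m jog '[[-0.359,-0.29,0,0,0,-0.196],[-0.359,-0.29,0,0,0,-0.196],[-0.359,-0.29,0,0,0,-0.196],[-0.359,-0.29,0,0,0,-0.196],[-0.359,-0.29,0,0,0,-0.196]]' |grep -E 'pos'
python3 -m jog '[[-0.213,-0.409,0,0,0,-0.196],[-0.213,-0.409,0,0,0,-0.196],[-0.213,-0.409,0,0,0,-0.196],[-0.213,-0.409,0,0,0,-0.196],[-0.213,-0.409,0,0,0,-0.196]]' |grep -E 'pos|rot|grip'
python3 -m jog '[[0,0,0.1,0,0,0],[0,0,0.2,0,0,0],[0,0,0.3,0,0,0],[0,0,0.3,0,0,0],[0,0,0.3,0,0,0]]' |grep -E 'pos|rot|ft|grip'
python3 - <<'E'
from rig import bot
from fit import *
o=[]
for n,(u,v) in(("scene",(240,130)),("top",(340,140))):
  f=bot.camera(n)["frame"][v:v+100,u:u+100,::-1]; o.append(cv2.resize(f,(400,400),interpolation=cv2.INTER_CUBIC))
cv2.imwrite("pics/e6.png",cv2.hconcat(o))
E
```

```text
eef_pos: [0.5716, 0.287, 0.1015]
gripper_width: 0.0269
grip_force: 59.4
eef_pos: [0.5729, 0.169, 0.0986]
eef_pos: [0.5759, 0.055, 0.0989]
eef_pos: [0.5789, -0.0594, 0.0991]
eef_rot: [0.025, 1.0, 0.0, -0.0]
gripper_width: 0.0269
grip_force: 60.0
eef_pos: [0.5773, -0.0568, 0.0231]
eef_rot: [0.024, 1.0, 0.0, -0.002]
ft_force: [0.0, 0.0, -0.7]
gripper_width: 0.0272
grip_force: 60.0
```

View pics/e6.png

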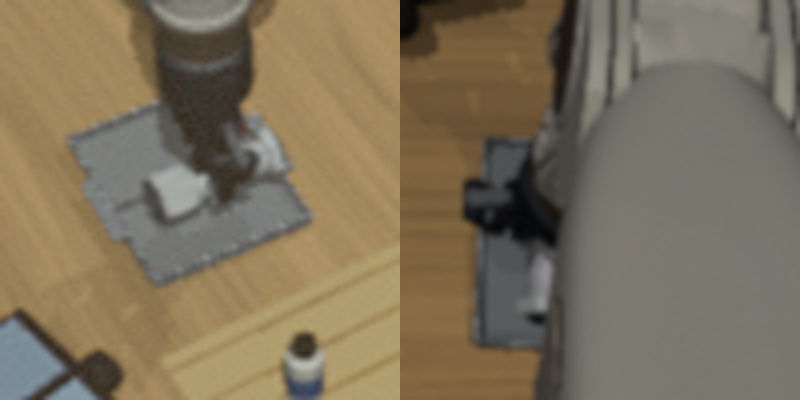

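The torch is held level over the full-length bay, with the head at crop (175,190). Now I'll lower it.

```bash
python3 -m jog '[[0,0,0.04,0,0,0],[0,0,0.08,0,0,0],[0,0,0.12,0,0,0],[0,0,0.128,0,0,0],[0,0,0.128,0,0,0]]' |grep -E 'pos|ft'
python3 -m jog '[[0,0,0.008,0,0,0],[0,0,0.008,0,0,0],[0,0,0.008,0,0,0]]' |grep -E 'pos|ft'
python3 -m jog '[[0,0,0.008,0,0,0],[0,0,0.008,0,0,0],[0,0,0.008,0,0,0]]' |grep -E 'pos|ft'
```

```text
eef_pos: [0.5775, -0.0591, -0.0087]
ft_force: [-0.8, -0.6, -2.2]
eef_pos: [0.5792, -0.0592, -0.009]
ft_force: [0.3, 0.2, -1.2]
eef_pos: [0.5797, -0.0592, -0.0106]
ft_force: [0.4, 0.5, 1.2]
```

```bash
python3 -m jog '[[0,0,0.002,0,0,0],[0,0,0.002,0,0,0],[0,0,0.002,0,0,0]]' |grep -E 'pos|ft'
python3 -m jog '[[0,0,0,0,0,0],[0,0,0,0,0,0],[0,0,0,0,0,0],[0,0,0,0,0,0],[0,0,0,0,0,0]]' 53 |grep -E 'pos|ft|wid'
python3 -m jog '[[0,0,-0.05,0,0,0],[0,0,-0.1,0,0,0],[0,0,-0.2,0,0,0],[0,0,-0.3,0,0,0],[0,0,-0.44,0,0,0]]' |grep -E 'pos|ft'
python3 plan.py .58,-.059,.0985,87.3  .482,.429,.09,102.2 .482,.429,.0,102.2
```

```text
eef_pos: [0.5797, -0.0592, -0.0106]
ft_force: [-1.2, 0.2, 5.5]
eef_pos: [0.5788, -0.0591, -0.012]
ft_force: [0.3, -0.2, 0.1]
gripper_width: 0.0452
eef_pos: [0.5769, -0.0589, 0.0969]
ft_force: [-0.2, 0.1, -0.1]
at [ 0.5769 -0.0589  0.0969] phi 87.2 w 0.0451
.482,.429,.09,102.2 | [0.161, 0.644, 0.011, 0.0, 0.0, -0.041]
.482,.429,.09,102.2 | [0.105, 0.655, 0.011, 0.0, 0.0, -0.041]
.482,.429,.09,102.2 | [0.048, 0.662, 0.011, 0.0, 0.0, -0.041]
.482,.429,.0,102.2 | [0.0, 0.0, 0.36, 0.0, 0.0, 0.0]
```

```bash
python3 -m jog '[[0.161,0.644,0.011,0,0,-0.041],[0.161,0.644,0.011,0,0,-0.041],[0.161,0.644,0.011,0,0,-0.041],[0.161,0.644,0.011,0,0,-0.041],[0.161,0.644,0.011,0,0,-0.041]]' 100 |grep pos
python3 -m jog '[[0.105,0.655,0.011,0,0,-0.041],[0.105,0.655,0.011,0,0,-0.041],[0.105,0.655,0.011,0,0,-0.041],[0.105,0.655,0.011,0,0,-0.041],[0.105,0.655,0.011,0,0,-0.041]]' |grep pos
python3 -m jog '[[0.048,0.662,0.011,0,0,-0.041],[0.048,0.662,0.011,0,0,-0.041],[0.048,0.662,0.011,0,0,-0.041],[0.048,0.662,0.011,0,0,-0.041],[0.048,0.662,0.011,0,0,-0.041]]' |grep pos
python3 -m jog '[[0,0,0,0,0,0],[0,0,0,0,0,0],[0,0,0,0,0,0]]' |grep -E 'pos|rot'
cat > chk.py <<'E'
import sys
from rig import bot
from fit import *
k,x,y,yaw,z,n=sys.argv[1],*map(float,sys.argv[2:6]),sys.argv[6]
def silver(f,p,R):
    b=cv2.resize(f,None,fx=S,fy=S,interpolation=cv2.INTER_CUBIC); h=cv2.cvtColor(b,cv2.COLOR_RGB2HSV).astype(int)
    m=(h[...,1]<45)&(h[...,2]>float(sys.argv[7])) ; o=np.zeros(m.shape,np.uint8); cv2.circle(o,tuple(int(S*v) for v in p),int(S*R),1,-1)
    m=cv2.morphologyEx((m*o).astype(np.uint8),cv2.MORPH_OPEN,np.ones((7,7))); pts=np.argwhere(m)[:,::-1].astype(np.int32)
    o[:]=0; cv2.fillConvexPoly(o,cv2.convexHull(pts),1); return o
for nm in n.split(","):
    c=bot.camera(nm); p=proj(np.array([[x,y,z+.015]]),c)[0]
    m=silver(c["frame"],p,float(sys.argv[8])) if k in("big","small") else mask(c["frame"],k,p,float(sys.argv[8]))
    r,f=fit(k,[c],[m],np.array([x,y,np.radians(yaw)]),z); print(nm,r[:2].round(4),np.degrees(r[2]).round(1),round(f,3))
    d=cv2.resize(c["frame"],None,fx=S,fy=S)[:,:,::-1].copy(); cv2.drawContours(d,cv2.findContours(m,0,2)[0],-1,(255,0,255),1); cv2.polylines(d,[model(k,r,c,z).round().astype(int)],1,(0,255,255),1)
    q=(p*S).astype(int); cv2.imwrite(f"pics/chk_{k}_{nm}.png",d[q[1]-200:q[1]+200,q[0]-200:q[0]+200])
E
python3 chk.py big .58 -.059 -2.7 .004 top,scene 135 27
python3 - <<'E'
import cv2; cv2.imwrite("pics/e7.png",cv2.hconcat([cv2.imread(f"pics/chk_big_{n}.png") for n in("top","scene")]))
E
```

```text
eef_pos: [0.5446, 0.1104, 0.0954]
eef_pos: [0.5124, 0.2733, 0.0926]
eef_pos: [0.4795, 0.4362, 0.0893]
eef_pos: [0.482, 0.4275, 0.0898]
eef_rot: [-0.104, 0.995, -0.0, -0.0]
top [ 0.5857 -0.0615] 9.2 1.382
scene [ 0.5745 -0.0631] -2.6 0.172
```

View pics/e7.png

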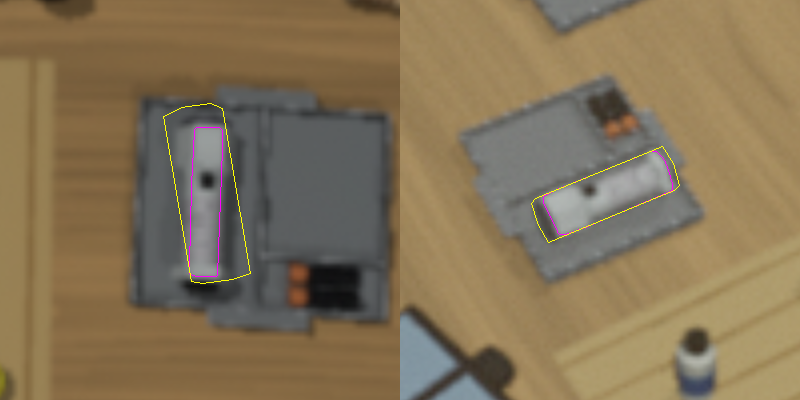

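The torch lies flat and central in the full-length bay: crop x≈205 against a bay middle of 203. It is lengthwise and centred. Next, the small torch.

```bash
python3 -m jog '[[0,0,0.1,0,0,0],[0,0,0.2,0,0,0],[0,0,0.3,0,0,0],[0,0,0.36,0,0,0],[0,0,0.36,0,0,0]]' |grep -E 'pos|ft'
python3 -m jog '[[0,0,0.02,0,0,0],[0,0,0.04,0,0,0],[0,0,0.06,0,0,0],[0,0,0.068,0,0,0],[0,0,0.068,0,0,0]]' |grep -E 'pos|ft'
python3 -m jog '[[0,0,0,0,0,0],[0,0,0,0,0,0],[0,0,0,0,0,0],[0,0,0,0,0,0],[0,0,0,0,0,0]]' 0|grep -E 'pos|force|wid'
python3 -m jog '[[0,0,0,0,0,0],[0,0,0,0,0,0],[0,0,0,0,0,0],[0,0,0,0,0,0],[0,0,0,0,0,0]]' |grep -E 'pos|force|wid'
python3 plan.py .482,.429,-.017,102.2 .482,.429,.09,102.2 .595,-.1469,.09,87.3
```

```text
eef_pos: [0.4797, 0.4253, -0.0041]
ft_force: [0.2, 0.1, -0.3]
eef_pos: [0.4818, 0.429, -0.0169]
ft_force: [-0.3, -0.4, -0.7]
eef_pos: [0.4818, 0.4292, -0.0168]
ft_force: [0.3, -0.1, 0.4]
gripper_width: 0.0258
grip_force: 0.0
eef_pos: [0.4819, 0.4293, -0.0166]
ft_force: [-0.6, 0.8, 3.8]
gripper_width: 0.0203
grip_force: 58.9
at [ 0.4819  0.4293 -0.0166] phi 102.0 w 0.0203
.482,.429,.09,102.2 | [0.0, 0.0, -0.428, 0.0, 0.0, 0.0]
.595,-.1469,.09,87.3 | [0.011, -0.587, 0.0, 0.0, 0.0, 0.031]
.595,-.1469,.09,87.3 | [-0.027, -0.586, 0.0, 0.0, 0.0, 0.031]
.595,-.1469,.09,87.3 | [-0.065, -0.583, 0.0, 0.0, 0.0, 0.031]
.595,-.1469,.09,87.3 | [-0.103, -0.578, 0.0, 0.0, 0.0, 0.031]
```

```bash
python3 -m jog '[[0,0,-0.1,0,0,0],[0,0,-0.2,0,0,0],[0,0,-0.3,0,0,0],[0,0,-0.4,0,0,0],[0,0,-0.428,0,0,0]]' |grep -E 'pos|grip'
python3 -m jog '[[0.011,-0.587,0,0,0,0.031],[0.011,-0.587,0,0,0,0.031],[0.011,-0.587,0,0,0,0.031],[0.011,-0.587,0,0,0,0.031],[0.011,-0.587,0,0,0,0.031]]' |grep -E 'pos'
python3 -m jog '[[-0.027,-0.586,0,0,0,0.031],[-0.027,-0.586,0,0,0,0.031],[-0.027,-0.586,0,0,0,0.031],[-0.027,-0.586,0,0,0,0.031],[-0.027,-0.586,0,0,0,0.031]]' |grep -E 'pos'
python3 -m jog '[[-0.065,-0.583,0,0,0,0.031],[-0.065,-0.583,0,0,0,0.031],[-0.065,-0.583,0,0,0,0.031],[-0.065,-0.583,0,0,0,0.031],[-0.065,-0.583,0,0,0,0.031]]' |grep -E 'pos'
python3 -m jog '[[-0.103,-0.578,0,0,0,0.031],[-0.103,-0.578,0,0,0,0.031],[-0.103,-0.578,0,0,0,0.031],[-0.103,-0.578,0,0,0,0.031],[-0.103,-0.578,0,0,0,0.031]]' |grep -E 'pos|rot|grip'
python3 -m jog '[[0,0,0.1,0,0,0],[0,0,0.2,0,0,0],[0,0,0.3,0,0,0],[0,0,0.36,0,0,0],[0,0,0.36,0,0,0]]' |grep -E 'pos|ft'
python3 -m jog '[[0,0,0.016,0,0,0],[0,0,0.032,0,0,0],[0,0,0.044,0,0,0],[0,0,0.044,0,0,0]]' |grep -E 'pos|ft'
python3 -m jog '[[0,0,0.008,0,0,0],[0,0,0.008,0,0,0],[0,0,0.008,0,0,0]]' |grep -E 'pos|ft'
```

```text
eef_pos: [0.4834, 0.4305, 0.094]
gripper_width: 0.0198
grip_force: 58.8
eef_pos: [0.5092, 0.2794, 0.0884]
eef_pos: [0.5374, 0.1368, 0.0888]
eef_pos: [0.5658, -0.0064, 0.089]
eef_pos: [0.594, -0.1503, 0.0889]
eef_rot: [0.027, 1.0, -0.0, 0.0]
gripper_width: 0.0197
grip_force: 59.3
eef_pos: [0.5893, -0.1437, -0.0051]
ft_force: [-1.0, -0.1, -1.4]
eef_pos: [0.5936, -0.1468, -0.0105]
ft_force: [-0.1, -0.4, -1.1]
eef_pos: [0.5933, -0.1473, -0.0125]
ft_force: [-0.4, 0.2, -1.8]
```

```bash
python3 -m jog '[[0,0,0.004,0,0,0],[0,0,0.004,0,0,0],[0,0,0.004,0,0,0]]' |grep -E 'pos|ft'
python3 -m jog '[[0,0,0.004,0,0,0],[0,0,0.004,0,0,0],[0,0,0.004,0,0,0]]' |grep -E 'pos|ft'
```

```text
eef_pos: [0.5933, -0.1474, -0.0126]
ft_force: [-2.4, 0.4, 4.3]
eef_pos: [0.5934, -0.1474, -0.0126]
ft_force: [-3.9, 1.2, 10.7]
```

```bash
python3 -m jog '[[0,0,-0.006,0,0,0],[0,0,-0.006,0,0,0]]' |grep -E 'pos|ft'
python3 -m jog '[[0,0,0,0,0,0],[0,0,0,0,0,0],[0,0,0,0,0,0],[0,0,0,0,0,0],[0,0,0,0,0,0]]' 50 |grep -E 'pos|ft|wid'
python3 -m jog '[[0,0,-0.05,0,0,0],[0,0,-0.1,0,0,0],[0,0,-0.2,0,0,0],[0,0,-0.3,0,0,0],[0,0,-0.454,0,0,0]]' |grep -E 'pos|ft'
python3 plan.py .595,-.1469,.10,87.3  .4165,.2695,.09,137.1
```

```text
eef_pos: [0.5937, -0.1474, -0.0126]
ft_force: [-1.0, -0.3, 7.6]
eef_pos: [0.5929, -0.1472, -0.0138]
ft_force: [1.2, -0.2, 0.0]
gripper_width: 0.0425
eef_pos: [0.5906, -0.1466, 0.0978]
ft_force: [0.8, -0.3, -0.7]
at [ 0.5906 -0.1466  0.0978] phi 87.1 w 0.0428
.4165,.2695,.09,137.1 | [0.264, 0.543, 0.013, 0.0, 0.0, -0.138]
.4165,.2695,.09,137.1 | [0.098, 0.596, 0.013, 0.0, 0.0, -0.138]
.4165,.2695,.09,137.1 | [-0.077, 0.599, 0.013, 0.0, 0.0, -0.138]
```

```bash
python3 -m jog '[[0.264,0.543,0.013,0,0,-0.138],[0.264,0.543,0.013,0,0,-0.138],[0.264,0.543,0.013,0,0,-0.138],[0.264,0.543,0.013,0,0,-0.138],[0.264,0.543,0.013,0,0,-0.138]]' 100 |grep pos
python3 -m jog '[[0.098,0.596,0.013,0,0,-0.138],[0.098,0.596,0.013,0,0,-0.138],[0.098,0.596,0.013,0,0,-0.138],[0.098,0.596,0.013,0,0,-0.138],[0.098,0.596,0.013,0,0,-0.138]]' |grep pos
python3 -m jog '[[-0.077,0.599,0.013,0,0,-0.138],[-0.077,0.599,0.013,0,0,-0.138],[-0.077,0.599,0.013,0,0,-0.138],[-0.077,0.599,0.013,0,0,-0.138],[-0.077,0.599,0.013,0,0,-0.138]]' |grep pos
python3 -m jog '[[0,0,0,0,0,0],[0,0,0,0,0,0],[0,0,0,0,0,0]]' |grep -E 'pos|rot'
python3 chk.py small .595 -.147 -2.7 .004 top,scene 135 22
python3 chk.py keeper .4418 .101 -44 0 top,scene 0 14
python3 plan.py .4165,.2695,.09,137.1  .4165,.2695,.09,137.1
```

```text
eef_pos: [0.5311, -0.004, 0.0966]
eef_pos: [0.473, 0.1342, 0.0934]
eef_pos: [0.4152, 0.2734, 0.0903]
eef_pos: [0.4168, 0.2685, 0.0902]
eef_rot: [-0.396, 0.918, -0.0, -0.0]
top [ 0.6052 -0.1478] 14.0 2.386
scene [ 0.5936 -0.1184] -60.2 0.553
top [0.4458 0.0982] -39.0 1.205
scene [0.4391 0.095 ] -42.4 0.504
at [0.4166 0.2688 0.0903] phi 136.7 w 0.0854
.4165,.2695,.09,137.1 | [0.0, 0.0, 0.0, 0.0, 0.0, 0.0]
```

```bash
python3 -m jog '[[0,0,0.1,0,0,0],[0,0,0.2,0,0,0],[0,0,0.3,0,0,0],[0,0,0.34,0,0,0],[0,0,0.34,0,0,0]]' |grep -E 'pos|ft'
python3 -m jog '[[0,0,0.02,0,0,0],[0,0,0.04,0,0,0],[0,0,0.06,0,0,0],[0,0,0.072,0,0,0],[0,0,0.072,0,0,0]]' |grep -E 'pos|ft'
python3 -m jog '[[0,0,0,0,0,0],[0,0,0,0,0,0],[0,0,0,0,0,0],[0,0,0,0,0,0],[0,0,0,0,0,0]]' 0|grep -E 'pos|force|wid'
python3 -m jog '[[0,0,0,0,0,0],[0,0,0,0,0,0],[0,0,0,0,0,0]]' |grep -E 'pos|force|wid'
python3 plan.py .4165,.2695,-.013,137.1 .4165,.2695,.09,137.1 .4402,-.3042,.09,91
```

```text
eef_pos: [0.4141, 0.2679, 0.0029]
ft_force: [0.2, 1.2, -0.7]
eef_pos: [0.416, 0.2697, -0.0129]
ft_force: [0.1, -0.8, 0.9]
eef_pos: [0.4166, 0.2701, -0.0121]
ft_force: [0.3, -0.4, 3.6]
gripper_width: 0.041
grip_force: 60.9
eef_pos: [0.4166, 0.2702, -0.0121]
ft_force: [-0.2, 0.1, 5.9]
gripper_width: 0.0411
grip_force: 61.0
at [ 0.4166  0.2702 -0.0121] phi 136.8 w 0.0411
.4165,.2695,.09,137.1 | [0.0, 0.0, -0.412, 0.0, 0.0, 0.0]
.4402,-.3042,.09,91 | [0.404, -0.408, 0.0, 0.0, 0.0, 0.096]
.4402,-.3042,.09,91 | [0.314, -0.48, 0.0, 0.0, 0.0, 0.096]
.4402,-.3042,.09,91 | [0.212, -0.534, 0.0, 0.0, 0.0, 0.096]
.4402,-.3042,.09,91 | [0.101, -0.565, 0.0, 0.0, 0.0, 0.096]
```

```bash
python3 -m jog '[[0,0,-0.1,0,0,0],[0,0,-0.2,0,0,0],[0,0,-0.3,0,0,0],[0,0,-0.4,0,0,0],[0,0,-0.412,0,0,0]]' |grep -E 'pos|grip'
python3 -m jog '[[0.404,-0.408,0,0,0,0.096],[0.404,-0.408,0,0,0,0.096],[0.404,-0.408,0,0,0,0.096],[0.404,-0.408,0,0,0,0.096],[0.404,-0.408,0,0,0,0.096]]' |grep -E 'pos'
python3 -m jog '[[0.314,-0.48,0,0,0,0.096],[0.314,-0.48,0,0,0,0.096],[0.314,-0.48,0,0,0,0.096],[0.314,-0.48,0,0,0,0.096],[0.314,-0.48,0,0,0,0.096]]' |grep -E 'pos'
python3 -m jog '[[0.212,-0.534,0,0,0,0.096],[0.212,-0.534,0,0,0,0.096],[0.212,-0.534,0,0,0,0.096],[0.212,-0.534,0,0,0,0.096],[0.212,-0.534,0,0,0,0.096]]' |grep -E 'pos'
python3 -m jog '[[0.101,-0.565,0,0,0,0.096],[0.101,-0.565,0,0,0,0.096],[0.101,-0.565,0,0,0,0.096],[0.101,-0.565,0,0,0,0.096],[0.101,-0.565,0,0,0,0.096]]' |grep -E 'pos|rot|grip'
python3 -m jog '[[0,0,0.1,0,0,0],[0,0,0.2,0,0,0],[0,0,0.3,0,0,0],[0,0,0.34,0,0,0],[0,0,0.34,0,0,0]]' |grep -E 'pos|ft'
python3 -m jog '[[0,0,0.02,0,0,0],[0,0,0.04,0,0,0],[0,0,0.052,0,0,0],[0,0,0.052,0,0,0]]' |grep -E 'pos|ft'
python3 -m jog '[[0,0,0.004,0,0,0],[0,0,0.004,0,0,0],[0,0,0.004,0,0,0]]' |grep -E 'pos|ft'
```

```text
eef_pos: [0.4183, 0.2712, 0.0941]
gripper_width: 0.0407
grip_force: 60.9
eef_pos: [0.4196, 0.1224, 0.0889]
eef_pos: [0.4262, -0.0197, 0.0894]
eef_pos: [0.4327, -0.163, 0.0896]
eef_pos: [0.4383, -0.3064, 0.0893]
eef_rot: [-0.005, 1.0, -0.0, 0.0]
gripper_width: 0.0412
grip_force: 61.4
eef_pos: [0.4351, -0.3002, 0.002]
ft_force: [-0.2, 0.1, -0.7]
eef_pos: [0.4375, -0.304, -0.0074]
ft_force: [-0.5, 1.1, -0.5]
eef_pos: [0.4377, -0.3043, -0.008]
ft_force: [-0.2, 0.9, -0.3]
```

```bash
python3 -m jog '[[-0.01,0,0,0,0,0],[-0.01,0,0.004,0,0,0],[-0.01,0,0.004,0,0,0]]' |grep -E 'pos|ft'
python3 -m jog '[[0,0,0.004,0,0,0],[0,0,0.004,0,0,0],[0,0,0.004,0,0,0]]' |grep -E 'pos|ft'
```

```text
eef_pos: [0.4394, -0.3043, -0.0081]
ft_force: [-4.4, 1.7, 11.4]
eef_pos: [0.4395, -0.3043, -0.0081]
ft_force: [-6.0, 3.5, 17.5]
```

```bash
python3 -m jog '[[0,0,-0.008,0,0,0],[0,0,-0.008,0,0,0]]' |grep -E 'pos|ft'
python3 -m jog '[[0,0,0,0,0,0],[0,0,0,0,0,0],[0,0,0,0,0,0],[0,0,0,0,0,0],[0,0,0,0,0,0]]' 57 |grep -E 'pos|ft|wid'
python3 -m jog '[[0,0,-0.05,0,0,0],[0,0,-0.1,0,0,0],[0,0,-0.2,0,0,0],[0,0,-0.3,0,0,0],[0,0,-0.4,0,0,0]]' |grep -E 'pos|ft'
python3 -m jog '[[0,0,0,0,0,0],[0,0,0,0,0,0]]' |grep -E 'pos|rot'
python3 plan.py .440,-.3043,.091,91  .4415,.100,.09,46 .4415,.100,-.017,46
```

```text
eef_pos: [0.4403, -0.3043, -0.008]
ft_force: [0.7, 0.6, -1.3]
eef_pos: [0.4396, -0.3038, -0.009]
ft_force: [-0.1, -0.1, -0.9]
gripper_width: 0.0486
eef_pos: [0.4392, -0.3036, 0.0918]
ft_force: [0.8, 0.7, 0.3]
eef_pos: [0.4409, -0.3048, 0.0929]
eef_rot: [-0.006, 1.0, -0.001, 0.002]
at [ 0.4409 -0.3048  0.0929] phi 90.7 w 0.0487
.4415,.100,.09,46 | [-0.011, 0.539, 0.001, 0.0, 0.0, 0.125]
.4415,.100,.09,46 | [0.128, 0.524, 0.001, 0.0, 0.0, 0.125]
.4415,.100,.09,46 | [0.26, 0.472, 0.001, 0.0, 0.0, 0.125]
.4415,.100,-.017,46 | [0.0, 0.0, 0.428, 0.0, 0.0, -0.0]
```

```bash
python3 -m jog '[[-0.011,0.539,0.001,0,0,0.125],[-0.011,0.539,0.001,0,0,0.125],[-0.011,0.539,0.001,0,0,0.125],[-0.011,0.539,0.001,0,0,0.125],[-0.011,0.539,0.001,0,0,0.125]]' 75 |grep pos
python3 -m jog '[[0.128,0.524,0.001,0,0,0.125],[0.128,0.524,0.001,0,0,0.125],[0.128,0.524,0.001,0,0,0.125],[0.128,0.524,0.001,0,0,0.125],[0.128,0.524,0.001,0,0,0.125]]' |grep pos
python3 -m jog '[[0.26,0.472,0.001,0,0,0.125],[0.26,0.472,0.001,0,0,0.125],[0.26,0.472,0.001,0,0,0.125],[0.26,0.472,0.001,0,0,0.125],[0.26,0.472,0.001,0,0,0.125]]' |grep pos
python3 -m jog '[[0,0,0,0,0,0],[0,0,0,0,0,0],[0,0,0,0,0,0]]' |grep -E 'pos|rot'
python3 -m jog '[[0,0,0.1,0,0,0],[0,0,0.2,0,0,0],[0,0,0.3,0,0,0],[0,0,0.36,0,0,0],[0,0,0.36,0,0,0]]' |grep -E 'pos|ft'
python3 -m jog '[[0,0,0.02,0,0,0],[0,0,0.04,0,0,0],[0,0,0.06,0,0,0],[0,0,0.068,0,0,0],[0,0,0.068,0,0,0]]' |grep -E 'pos|ft'
python3 -m jog '[[0,0,0,0,0,0],[0,0,0,0,0,0],[0,0,0,0,0,0],[0,0,0,0,0,0],[0,0,0,0,0,0]]' 0|grep -E 'pos|force|wid'
python3 -m jog '[[0,0,0,0,0,0],[0,0,0,0,0,0],[0,0,0,0,0,0]]' |grep -E 'pos|force|wid'
python3 plan.py .4415,.100,-.017,46 .4415,.100,.09,46 .4708,-.3907,.09,91
```

```text
eef_pos: [0.4388, -0.1653, 0.0894]
eef_pos: [0.4411, -0.0315, 0.0897]
eef_pos: [0.4434, 0.1029, 0.0898]
eef_pos: [0.4429, 0.0988, 0.0901]
eef_rot: [0.378, 0.926, -0.001, -0.0]
eef_pos: [0.4399, 0.0982, -0.0025]
ft_force: [0.2, -0.3, 0.5]
eef_pos: [0.4431, 0.1004, -0.0164]
ft_force: [-1.4, 0.3, -1.1]
eef_pos: [0.4435, 0.1006, -0.0157]
ft_force: [-1.6, -0.7, 6.3]
gripper_width: 0.0285
grip_force: 59.2
eef_pos: [0.4435, 0.1006, -0.0157]
ft_force: [-1.9, 0.4, 5.8]
gripper_width: 0.0287
grip_force: 59.3
at [ 0.4435  0.1006 -0.0157] phi 45.7 w 0.0287
.4415,.100,.09,46 | [0.0, 0.0, -0.428, 0.0, 0.0, 0.0]
.4708,-.3907,.09,91 | [-0.483, -0.444, 0.0, 0.0, 0.0, -0.125]
.4708,-.3907,.09,91 | [-0.351, -0.553, 0.0, 0.0, 0.0, -0.125]
.4708,-.3907,.09,91 | [-0.196, -0.625, 0.0, 0.0, 0.0, -0.125]
```

```bash
python3 -m jog '[[0,0,-0.1,0,0,0],[0,0,-0.2,0,0,0],[0,0,-0.3,0,0,0],[0,0,-0.4,0,0,0],[0,0,-0.428,0,0,0]]' |grep -E 'pos|grip'
python3 -m jog '[[-0.483,-0.444,0,0,0,-0.125],[-0.483,-0.444,0,0,0,-0.125],[-0.483,-0.444,0,0,0,-0.125],[-0.483,-0.444,0,0,0,-0.125],[-0.483,-0.444,0,0,0,-0.125]]' |grep -E 'pos'
python3 -m jog '[[-0.351,-0.553,0,0,0,-0.125],[-0.351,-0.553,0,0,0,-0.125],[-0.351,-0.553,0,0,0,-0.125],[-0.351,-0.553,0,0,0,-0.125],[-0.351,-0.553,0,0,0,-0.125]]' |grep -E 'pos'
python3 -m jog '[[-0.196,-0.625,0,0,0,-0.125],[-0.196,-0.625,0,0,0,-0.125],[-0.196,-0.625,0,0,0,-0.125],[-0.196,-0.625,0,0,0,-0.125],[-0.196,-0.625,0,0,0,-0.125]]' |grep -E 'pos|grip'
python3 -m jog '[[0,0,0.1,0,0,0],[0,0,0.2,0,0,0],[0,0,0.3,0,0,0],[0,0,0.34,0,0,0],[0,0,0.34,0,0,0]]' |grep -E 'pos|ft'
python3 -m jog '[[0,0,0.02,0,0,0],[0,0,0.04,0,0,0],[0,0,0.06,0,0,0],[0,0,0.068,0,0,0]]' |grep -E 'pos|ft|rot|grip'
python3 -m jog '[[0,0,0.004,0,0,0],[0,0,0.004,0,0,0],[0,0,0.004,0,0,0]]' |grep -E 'pos|ft'
```

```text
eef_pos: [0.4454, 0.101, 0.0941]
gripper_width: 0.0282
grip_force: 59.2
eef_pos: [0.4517, -0.068, 0.09]
eef_pos: [0.4613, -0.2323, 0.09]
eef_pos: [0.4699, -0.3971, 0.089]
gripper_width: 0.0285
grip_force: 59.4
eef_pos: [0.4674, -0.3875, 0.0016]
ft_force: [-0.5, -0.5, 0.4]
eef_pos: [0.4703, -0.3905, -0.0111]
eef_rot: [-0.006, 1.0, -0.0, 0.0]
ft_force: [0.0, -0.2, -1.1]
gripper_width: 0.0285
grip_force: 59.4
eef_pos: [0.4702, -0.3905, -0.0117]
ft_force: [-1.3, 0.7, 2.8]
```

```bash
python3 -m jog '[[0,0,0,0,0,0],[0,0,0,0,0,0],[0,0,0,0,0,0],[0,0,0,0,0,0],[0,0,0,0,0,0]]' 53 |grep -E 'pos|ft|wid'
python3 -m jog '[[0,0,-0.05,0,0,0],[0,0,-0.1,0,0,0],[0,0,-0.2,0,0,0],[0,0,-0.3,0,0,0],[0,0,-0.44,0,0,0]]' |grep -E 'pos|ft'
python3 -m jog '[[0,0,0,0,0,0],[0,0,0,0,0,0]]' |grep -E 'pos|rot'
python3 plan.py .4705,-.3905,.097,91  .603,.132,.097,91 .603,.132,-.001,91
```

```text
eef_pos: [0.4698, -0.3904, -0.0126]
ft_force: [-0.4, 0.7, 0.1]
gripper_width: 0.0451
eef_pos: [0.4683, -0.3891, 0.0961]
ft_force: [-0.7, -1.0, -1.4]
eef_pos: [0.4716, -0.3918, 0.1005]
eef_rot: [-0.006, 1.0, -0.002, 0.002]
at [ 0.4716 -0.3918  0.1005] phi 90.7 w 0.045
.603,.132,.097,91 | [-0.189, 0.693, 0.0, 0.0, 0.0, 0.0]
.603,.132,.097,91 | [-0.189, 0.693, 0.0, 0.0, 0.0, 0.0]
.603,.132,.097,91 | [-0.189, 0.693, 0.0, 0.0, 0.0, 0.0]
.603,.132,-.001,91 | [0.0, 0.0, 0.392, 0.0, 0.0, 0.0]
```

```bash
python3 -m jog '[[-0.189,0.693,0,0,0,0],[-0.189,0.693,0,0,0,0],[-0.189,0.693,0,0,0,0],[-0.189,0.693,0,0,0,0],[-0.189,0.693,0,0,0,0]]' 100 |grep pos
python3 -m jog '[[-0.189,0.693,0,0,0,0],[-0.189,0.693,0,0,0,0],[-0.189,0.693,0,0,0,0],[-0.189,0.693,0,0,0,0],[-0.189,0.693,0,0,0,0]]' |grep pos
python3 -m jog '[[-0.189,0.693,0,0,0,0],[-0.189,0.693,0,0,0,0],[-0.189,0.693,0,0,0,0],[-0.189,0.693,0,0,0,0],[-0.189,0.693,0,0,0,0]]' |grep pos
python3 -m jog '[[0,0,0,0,0,0],[0,0,0,0,0,0],[0,0,0,0,0,0]]' |grep -E 'time|pos|rot'
```

```text
eef_pos: [0.5144, -0.211, 0.0958]
eef_pos: [0.56, -0.0377, 0.0962]
eef_pos: [0.6054, 0.1361, 0.0961]
time: 38.38
eef_pos: [0.6041, 0.1296, 0.0965]
eef_rot: [-0.006, 1.0, -0.001, -0.001]
```

```bash
python3 -m jog '[[0,0.005,0.08,0,0,0],[0,0.005,0.16,0,0,0],[0,0.005,0.24,0,0,0],[0,0.005,0.32,0,0,0],[0,0.005,0.392,0,0,0]]' |grep -E 'pos|ft'
python3 -m jog '[[0,0,0,0,0,0],[0,0,0,0,0,0],[0,0,0,0,0,0]]' |grep -E 'pos|ft'
python3 -m jog '[[0,0,0,0,0,0],[0,0,0,0,0,0],[0,0,0,0,0,0],[0,0,0,0,0,0],[0,0,0,0,0,0]]' 0|grep -E 'pos|force|wid'
python3 -m jog '[[0,0,0,0,0,0],[0,0,0,0,0,0],[0,0,0,0,0,0]]' |grep -E 'pos|force|wid'
python3 plan.py .603,.132,-.001,91 .603,.132,.097,91 .3983,-.392,.097,91
```

```text
eef_pos: [0.6043, 0.1297, -0.0017]
ft_force: [-0.1, -0.2, 0.4]
eef_pos: [0.6056, 0.1312, 0.0006]
ft_force: [0.2, 0.3, 0.1]
eef_pos: [0.6055, 0.1327, 0.0004]
ft_force: [-0.2, -0.5, 0.8]
gripper_width: 0.0286
grip_force: 59.1
eef_pos: [0.6056, 0.1327, 0.0004]
ft_force: [0.2, -0.1, 5.5]
gripper_width: 0.0288
grip_force: 59.4
at [6.056e-01 1.327e-01 4.000e-04] phi 90.7 w 0.0288
.603,.132,.097,91 | [0.0, 0.0, -0.392, 0.0, 0.0, 0.0]
.3983,-.392,.097,91 | [0.285, -0.694, 0.0, 0.0, 0.0, 0.0]
.3983,-.392,.097,91 | [0.285, -0.694, 0.0, 0.0, 0.0, 0.0]
.3983,-.392,.097,91 | [0.285, -0.694, 0.0, 0.0, 0.0, 0.0]
```

```bash
python3 -m jog '[[0,0,-0.1,0,0,0],[0,0,-0.2,0,0,0],[0,0,-0.3,0,0,0],[0,0,-0.392,0,0,0],[0,0,-0.392,0,0,0]]' |grep -E 'pos|grip'
python3 -m jog '[[0.285,-0.694,0,0,0,0],[0.285,-0.694,0,0,0,0],[0.285,-0.694,0,0,0,0],[0.285,-0.694,0,0,0,0],[0.285,-0.694,0,0,0,0]]' |grep pos
python3 -m jog '[[0.285,-0.694,0,0,0,0],[0.285,-0.694,0,0,0,0],[0.285,-0.694,0,0,0,0],[0.285,-0.694,0,0,0,0],[0.285,-0.694,0,0,0,0]]' |grep pos
python3 -m jog '[[0.285,-0.694,0,0,0,0],[0.285,-0.694,0,0,0,0],[0.285,-0.694,0,0,0,0],[0.285,-0.694,0,0,0,0],[0.285,-0.694,0,0,0,0]]' |grep -E 'pos|grip'
python3 -m jog '[[0,0,0,0,0,0],[0,0,0,0,0,0],[0,0,0,0,0,0]]' |grep -E 'pos'
python3 -m jog '[[0,0,0.1,0,0,0],[0,0,0.2,0,0,0],[0,0,0.25,0,0,0],[0,0,0.28,0,0,0],[0,0,0.28,0,0,0]]' |grep -E 'pos|ft'
python3 -m jog '[[0,0,0,0,0,0],[0,0,0,0,0,0],[0,0,0,0,0,0]]' |grep -E 'pos|rot|ft'
```

```text
eef_pos: [0.608, 0.1331, 0.1026]
gripper_width: 0.0287
grip_force: 59.2
eef_pos: [0.5326, -0.0454, 0.096]
eef_pos: [0.4641, -0.2196, 0.0963]
eef_pos: [0.3953, -0.3944, 0.0962]
gripper_width: 0.0286
grip_force: 59.4
eef_pos: [0.3973, -0.3897, 0.0963]
eef_pos: [0.3972, -0.3882, 0.0255]
ft_force: [-0.1, 0.6, -0.1]
eef_pos: [0.3989, -0.3913, 0.0289]
eef_rot: [-0.007, 1.0, -0.001, 0.001]
ft_force: [-0.1, -0.5, 0.2]
```

```bash
python3 -m jog '[[-0.008,0,0.03,0,0,0],[-0.008,0,0.06,0,0,0],[-0.008,0,0.084,0,0,0],[-0.008,0,0.088,0,0,0],[-0.008,0,0.088,0,0,0]]' |grep -E 'pos|ft'
python3 -m jog '[[0,0,0.004,0,0,0],[0,0,0.004,0,0,0],[0,0,0.004,0,0,0]]' |grep -E 'pos|ft'
python3 -m jog '[[0,0,0.004,0,0,0],[0,0,0.004,0,0,0],[0,0,0.004,0,0,0]]' |grep -E 'pos|ft'
```

```text
eef_pos: [0.3993, -0.3903, 0.0048]
ft_force: [0.6, 0.3, 0.2]
eef_pos: [0.3998, -0.3908, 0.0045]
ft_force: [-0.9, -0.6, -0.6]
eef_pos: [0.3999, -0.3909, 0.0043]
ft_force: [-1.0, 1.1, 5.6]
```

```bash
python3 -m jog '[[0,0,0,0,0,0],[0,0,0,0,0,0],[0,0,0,0,0,0],[0,0,0,0,0,0],[0,0,0,0,0,0]]' 50 |grep -E 'pos|ft|wid'
python3 -m jog '[[0,0,-0.05,0,0,0],[0,0,-0.1,0,0,0],[0,0,-0.2,0,0,0],[0,0,-0.35,0,0,0],[0,0,-0.5,0,0,0]]' |grep -E 'pos|ft'
python3 -m jog '[[0.1,0.7,-0.1,0,0,0],[0.1,0.7,-0.1,0,0,0],[0.1,0.7,-0.1,0,0,0],[0.1,0.7,-0.1,0,0,0],[0.1,0.7,-0.1,0,0,0]]' |grep -E 'pos'
python3 -m jog '[[0.1,0.7,0,0,0,0],[0.1,0.7,0,0,0,0],[0.1,0.7,0,0,0,0],[0.1,0.7,0,0,0,0],[0.1,0.7,0,0,0,0]]' |grep -E 'pos'
python3 -m jog '[[0,0.7,0,0,0,0],[0,0.7,0,0,0,0],[0,0.7,0,0,0,0],[0,0.7,0,0,0,0],[0,0.7,0,0,0,0]]' |grep -E 'pos'
python3 - <<'E'
from rig import bot
import cv2
a=cv2.resize(bot.camera("top")["frame"][120:300,340:525,::-1],(400,389),interpolation=cv2.INTER_CUBIC)
b=cv2.resize(bot.camera("scene")["frame"][85:225,220:364,::-1],(400,389),interpolation=cv2.INTER_CUBIC)
cv2.imwrite("pics/final.png",cv2.hconcat([a,b]))
E
```

```text
eef_pos: [0.3998, -0.3907, 0.0033]
ft_force: [0.2, 0.7, 0.9]
gripper_width: 0.0427
eef_pos: [0.3988, -0.3898, 0.1285]
ft_force: [0.7, -1.2, -0.5]
eef_pos: [0.3708, -0.2117, 0.1541]
eef_pos: [0.3438, -0.0374, 0.1534]
eef_pos: [0.3436, 0.1388, 0.1539]
```

View pics/final.png

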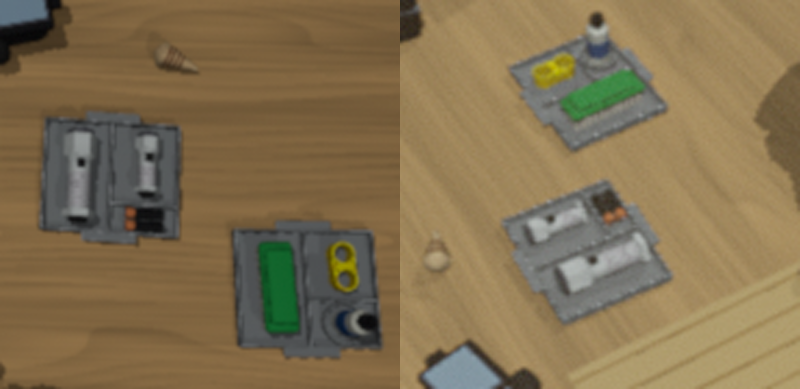

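All five parts are in their places. The torches are in the night tray, at (78,175) and (148,165). The care tray holds the brush (280,287), the keeper (343,265) and the bottle standing in the cup (350,322). I'll do a quick numeric check of the coloured parts.

```bash
python3 chk.py brush .4402 -.3042 1 .004 top,scene 0 27; python3 chk.py keeper .4708 -.3907 1 .004 top,scene 0 16
```

```text
top [ 0.4405 -0.3038] 1.4 0.212
scene [ 0.4334 -0.3137] 18.5 0.629
top [ 0.4687 -0.3917] 7.2 0.409
scene [ 0.4642 -0.3944] 26.8 0.513
```

Run:
```python
from rig import bot
from fit import *
c=bot.camera("top"); b=cv2.resize(c["frame"],None,fx=4,fy=4,interpolation=cv2.INTER_CUBIC); h=cv2.cvtColor(b,cv2.COLOR_RGB2HSV).astype(int)
Y=(h[...,1]>150)&(h[...,0]>22)&(h[...,0]<36)&(h[...,2]>60); W=(h[...,1]<60)&(h[...,2]>120)
for nm,m,P,R in(("keeper",Y,(.4708,-.3907,.02),16),("small",W,(.595,-.147,.02),19),("big",W,(.58,-.059,.025),25)):
    p=proj(np.array([P]),c)[0]; z=np.zeros(m.shape,np.uint8); cv2.circle(z,tuple(int(4*v) for v in p),4*R,1,-1)
    q=np.argwhere((m&(z>0)))[:,::-1]/4-.375
    g=np.array([unproj(v,P[2],c)[:2] for v in q[::3]]); w,v=np.linalg.eigh(np.cov(g.T)); a=v[:,1]*np.sign(v[0,1])
    t=(g-g.mean(0))@a; print(nm,len(g),g.mean(0).round(4),(g.mean(0)+a*(t.min()+t.max())/2).round(4),"yaw",np.degrees(np.arctan2(a[1],a[0])).round(1),"len",np.ptp(t).round(3))
```

```text
keeper 1082 [ 0.4683 -0.3893] [ 0.4684 -0.3893] yaw 2.6 len 0.061
small 548 [ 0.5967 -0.1482] [ 0.5969 -0.1482] yaw -3.9 len 0.07
big 1256 [ 0.5812 -0.0588] [ 0.5801 -0.0588] yaw -2.2 len 0.107
```

Everything is within about 2–3 mm and 2°, so I'm handing in.

```bash
python3 -c "
from rig import bot
print(bot.hand_in())"
```

```text
the job is handed in; nothing more can be done
None
```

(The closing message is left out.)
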